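# Hover the clutch hub over its drum

### The arm

A 6-joint arm with a two-finger parallel gripper is mounted at the origin on the work surface. World frame = base frame: x ahead of the robot, y to its left, z up, the work surface at z = 0. Lengths are in m, angles in rad, forces in N, time in s.
With the tool pointing down it reaches from about 0.3 to 0.775 m from the base axis. Payload 14.6 kg.
Tool frame: the origin (TCP) lies midway between the tips of the shut fingers; the grasp point (between the pads) lies 19 mm behind it (r.pinch_z is the distance from the TCP to the grasp point, in m); z points along the fingers, y is the direction in which the jaws open and shut (so a half turn about z gives the same grasp; the last joint's range is limited). The gripper opens to 94 mm and grips with 3 to 60 N. Pads are 16 mm wide; open, the fingers measure 119 mm over their backs; the gripper's body (75 mm by 177 mm) begins 78 mm behind the grasp point.
Start: joints at [-1.198, 0.3, 1.521, -0, 1.321, -0.067], TCP at [0.234, -0.498, 0.205] pointing down, gripper open.
Joint ranges: [-3.03, 3.03], [-0.79, 2.21], [0.23, 2.52], [-1.04, 4.18], [0, 3.07], [-2.55, 2.55]. Speed limits (rad/s): [2.22, 2.22, 2.57, 3.14, 3.14, 3.14].

### API

Orientations are given as a rotation vector (axis times angle).
In Python, from bench import sensors, eyes, r gives the robot as it stands.
- The arm moves only by the tool servo_tool, never from a script. Its argument "motion" is a list of rows, each a list of 5 numbers: the shift along the tool's x, y, z in cm, then the turn about the tool's z in degrees, then the finger opening in cm, from 0 to 9.4. In form: [[tx, ty, tz, yaw, hand], ...]. A call has 1 to 5 rows; each row is the pose to reach, as a shift and turn from the pose measured when the call began, along the tool's axes at that moment; what a row does not reach only later rows make up. A row lasts 1/8 s, in which the tool goes at most 62.5 mm and 10.7 degrees, less where a joint would pass 70% of its speed; a pose out of reach is approached as far as the arm can. A call with a gripper value outside its range is refused whole. The fingers move at their own pace and stop on an object; "newtons" is the grip in N (left out, the last holds). Time passes only in rows, so rows that repeat a pose let the fingers close. It gives the time, the measured TCP pose, the force and the opening at its end, in the units of the state.
- sensors.read_state(): the state, without advancing time (a new reading comes with each control period).
- eyes.camera(name): name is "scene" or "side" or "wrist"; returns a dict with "frame" (384x512x3 uint8, red, green, blue), "intrinsics" (3x3 intrinsics, pixels), "world_to_cam" (4x4, takes a point from world to camera coordinates). Camera axes: x right, y down, z forward; pixel columns grow to the right and rows downward; lengths in m; the calibration is good to about 2 mm. A picture is of the moment at which its call begins. There is no depth.
- r.sign_off(): hands the job in, once; it reports no verdict.
The state is a dict: "clock": time; "qpos": joint angles; "joint_velocities": joint speeds; "effort": joint torques, N m; "position": TCP position; "eef_rot": TCP orientation; "ft_force": force on the tool from outside, world axes, zero at the start; "moment": the same for the moment, N m; "finger_gap": opening from 0.0 (shut) to 1.0 (fully open).
Only numpy, scipy, OpenCV 4.12 (cv2) and the standard library are available. Lean on these libraries where they do the work, as an engineer would, in place of code of your own. Each camera call takes 0.05 s, during which the arm holds its last target. There are 200 camera calls.

### The job

Someone parked a canister on the slotted clutch drum: first lift it off by its handle, set it gently upright on the bare bench beside the drum and let go. Then carry the clutch hub (toothed disc with two ears and a square stub) to the drum, clear of the parts rack between them and never touching rack or drum with it, leaving the other parts undisturbed. Finish still holding the hub level and still about a centimetre above the drum's rim, centred, its two ears over the two slots, touching nothing but your fingers: do not lower it in or let go.

Things in the scene. Friction and masses are not known exactly. Their poses are not given: they have to be found in the camera images.
- canister: Loose bare-metal lidded canister, round, 100 mm diameter, 85 mm high, about 0.5 kg, on the drum's rim at the start. Origin: centre of its underside; z up. Rigid handle: a level black bar 84 mm long (along y), 12 mm wide (x), 10 mm high, its centre 135 mm above the origin on the axis, on two uprights at y = -38 and +38 mm; 45 mm free under the bar.
- drum: Dark steel drum, fixed on a round aluminium flange (124 mm diameter, 12 mm thick), left or right of the rack. Wall 104 mm outer, 92 mm inner diameter, open top, rim 72 mm above the bench. Origin: centre of the flange's underside; z up. Two like slots in the rim, 27 mm wide, 28 mm deep, at the drum's +x and -x. At the start the canister covers its mouth.
- drum_rim (a point): The centre of the drum's mouth, on its axis at rim height (72 mm above the bench); axes as the drum's.
- hub: Loose dark steel hub, about 0.4 kg, flat on the bench on the rack's other side. Origin: centre of its underside; z up. Toothed disc 80 mm diameter, 16 mm thick; two like ears 18 mm wide reach 56 mm from the axis at its +x and -x. On the axis a square stub 28 x 28 mm (sides along x and y), top 66 mm above the origin, with a 48 mm collar up to 22 mm round its foot.
- rack: Wooden parts rack, fixed, an open box 340 mm long (its x) by 100 mm wide (its y), walls 70 mm high, with gears and upright shafts in it whose tops are up to 160 mm above the bench. Stands pointing away from the robot between the hub and the drum. Origin: centre of its underside, z up.
- spray_can: Bystander: loose white spray can, 54 mm diameter, 140 mm high, standing. Origin: centre of its underside.
- gear: Bystander: loose steel gear standing flat, 60 mm diameter, 40 mm high. Origin: centre of its underside.
- bearing: Bystander: loose steel bearing ring lying flat, 60 mm outer diameter, 22 mm high. Origin: centre of its underside.
Not all that is in view belongs to the job. What is shaped like the canister but orange is not meant.

How it is judged:
By the outcome, as a careful person would: the job done as asked, in the order asked, and still so for the second after the job is handed in, while the arm keeps its last pose, push and grip.
It also fails if it takes over 61 s, if anything falls off the work surface, if the arm or the gripper's body presses on something with over 40 N, if the wrist force passes 120 N, or if a joint passes its speed limit or range.

## Working session

There is one attempt and no reset: what is moved stays moved. The work goes in short steps, Python scripts to look and compute and a tool call to move; the robot and the scene stay as the last step left them, time stands still between calls to the robot, and variables do not carry over. Pictures are saved under pics/ and viewed, on a budget of 10 in all, crops included, one or two more only if the job needs it, and the job is handed in when it is done.

Besides the shell and the picture viewer there is one more tool, called after "Call:" in YAML: its name, and indented under it one key for each argument. servo_tool: Moves the arm, as the interface text tells. Its arguments: {"type":"object","properties":{"motion":{"type":"array"},"newtons":{"type":"number"}},"required":["motion"]}

```bash
mkdir -p pics; ls; python3 - <<'E'
from bench import sensors, eyes, r
import cv2,numpy as np
s=sensors.read_state();print(s)
for n in("scene","side","wrist"):
    c=eyes.camera(n);np.savez(f"pics/{n}0.npz",**c);cv2.imwrite(f"pics/{n}0.png",c["frame"][:,:,::-1])
    W=np.array(c["world_to_cam"]);print(n,-W[:3,:3].T@W[:3,3],W[2,:3],c["intrinsics"][0])
a=[cv2.imread(f"pics/{n}0.png") for n in("scene","side")]
cv2.imwrite("pics/s0big.png",cv2.resize(a[0],(800,600),interpolation=cv2.INTER_CUBIC))
cv2.imwrite("pics/d0big.png",cv2.resize(a[1],(800,600),interpolation=cv2.INTER_CUBIC))
E
```

```text
pics
{'clock': 0.0, 'qpos': array([-1.19761570e+00,  3.00461511e-01,  1.52157609e+00, -8.26287972e-06,
        1.32073867e+00, -6.65988608e-02]), 'joint_velocities': array([ 0.0001269 ,  0.00098056, -0.00130791, -0.00037534,  0.00041205,
       -0.0006619 ]), 'effort': array([ 1.05241812e-03, -5.31809485e+01, -3.52738595e+01,  7.08939414e-02,
        2.44259764e-02, -1.41385367e-04]), 'position': array([ 0.23405372, -0.49741359,  0.20489371]), 'eef_rot': array([-3.06480673e+00, -6.84998809e-01,  2.96203323e-04]), 'ft_force': array([ 0.54601084, -0.20320925,  0.91569564]), 'moment': array([ 0.0145017 , -0.03199375, -0.00160298]), 'finger_gap': 0.998574347367234}
scene [ 0.74638253 -0.39609473  0.86700738] [-0.28317876  0.42654717 -0.85899203] [451.02432661   0.         263.42571644]
side [0.31857818 0.66078411 0.9260287 ] [ 0.14636358 -0.59288259 -0.79187621] [450.6149677    0.         261.65114608]
wrist [ 0.30497187 -0.46297913  0.38401721] [-0.24660297 -0.11533178 -0.96222947] [316.96089038   0.         257.20925379]
```

View pics/s0big.png

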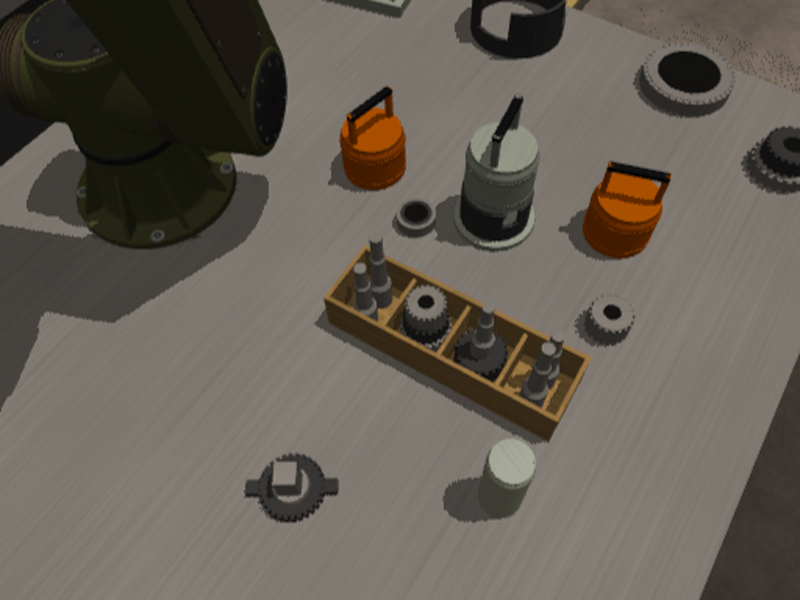

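View pics/d0big.png

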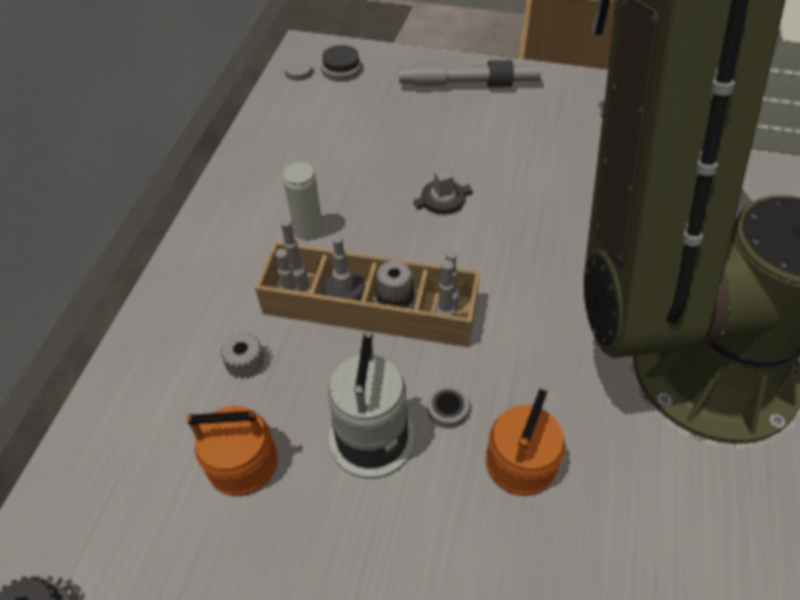

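The scene view shows the bare-metal canister on the drum at (500,160), two orange decoys at (373,150) and (622,215), the rack in the middle and the hub at (290,487). In the side view the canister is at (367,390) and the hub at (443,192). The metal canister on the dark drum and flange fits the description. I'll confirm it in enlarged crops.

```bash
cat > h.py <<'E'
import numpy as np,cv2
def load(n): 
    c=np.load(f"pics/{n}.npz"); return c["frame"],c["intrinsics"],c["world_to_cam"]
def snap(cam,n):
    from bench import eyes
    c=eyes.camera(cam);np.savez(f"pics/{n}.npz",**c);return load(n)
def ray(c,uv):
    _,K,W=c;R=W[:3,:3];d=R.T@np.linalg.inv(K)@[uv[0],uv[1],1];return -R.T@W[:3,3],d/np.linalg.norm(d)
def plane(c,uv,z):
    o,d=ray(c,uv);return o+d*(z-o[2])/d[2]
def tri(c1,p1,c2,p2):
    o1,d1=ray(c1,p1);o2,d2=ray(c2,p2)
    t=np.linalg.lstsq(np.c_[d1,-d2],o2-o1,rcond=None)[0];a=o1+t[0]*d1;b=o2+t[1]*d2
    return (a+b)/2,np.linalg.norm(a-b)*1e3
def proj(c,P):
    P=np.atleast_2d(P);_,K,W=c;q=(W[:3,:3]@P.T).T+W[:3,3];q=(K@q.T).T;return q[:,:2]/q[:,2:]
def crop(c,x,y,w,h,s): return cv2.resize(c[0][y:y+h,x:x+w,::-1],None,fx=s,fy=s,interpolation=cv2.INTER_CUBIC)
E
python3 - <<'E'
from h import *
S,D=load("scene0"),load("side0");k=512/800
f=lambda *p:np.array(p)*k
for n,a,b in(("barfar",(519,99),(361,400)),("barfar2",(519,99),(367,340)),("barnear",(496,150),(367,340)),("barnear2",(496,150),(361,400)),("stubtop",(284,463),(444,183))):
    print(n,*tri(S,f(*a),D,f(*b)))
print("hub disc",plane(S,f(291,487),.016),plane(D,f(443,196),.016))
print("flange",plane(S,f(495,212),.012),plane(D,f(370,438),.012))
print("canlid",plane(S,f(503,148),.157),plane(D,f(367,385),.157))
print("gear",plane(S,f(612,314),.04),"bearing",plane(S,f(417,212),.022),"spray",plane(S,f(512,460),.14))
print("orange",plane(S,f(373,133),.085),plane(S,f(628,200),.085))
print("rack corners",[plane(S,f(*p),.07).round(3) for p in((366,246),(326,298),(588,354),(549,430))])
t=[crop(S,270,50,100,112,4),crop(S,145,275,100,75,4),crop(D,190,205,100,112,4),crop(D,245,95,100,75,4)]
cv2.imwrite("pics/c1.png",np.hstack([np.vstack(t[:2]),np.vstack(t[2:])])[:,:])
E
python3 -c "
import cv2;i=cv2.imread('pics/c1.png');print(i.shape);cv2.imwrite('pics/c1b.png',cv2.resize(i,(640,598)))"
```

```text
barfar [0.4748293  0.27706703 0.19740454] 3.2768172478101816
barfar2 [0.48654869 0.22670779 0.2447878 ] 18.99208060640752
barnear [0.49128318 0.18824604 0.18988003] 1.5953609745472987
barnear2 [0.47894944 0.23979738 0.13423138] 16.92065127456255
stubtop [ 0.47421104 -0.25910247  0.05344811] 6.812780505491302
hub disc [ 0.48393053 -0.27309288  0.016     ] [ 0.47889235 -0.26220605  0.016     ]
flange [0.48573185 0.23085883 0.012     ] [0.48377839 0.23491742 0.012     ]
canlid [0.4858767  0.22508306 0.157     ] [0.48026252 0.23279527 0.157     ]
gear [0.71220349 0.14330765 0.04      ] bearing [0.38937853 0.16056757 0.022     ] spray [ 0.70176422 -0.14205767  0.14      ]
orange [0.27929624 0.21009157 0.085     ] [0.65563019 0.29604741 0.085     ]
rack corners [array([0.382, 0.041, 0.07 ]), array([ 0.385, -0.056,  0.07 ]), array([0.712, 0.054, 0.07 ]), array([ 0.717, -0.062,  0.07 ])]
(748, 800, 3)
```

View pics/c1b.png

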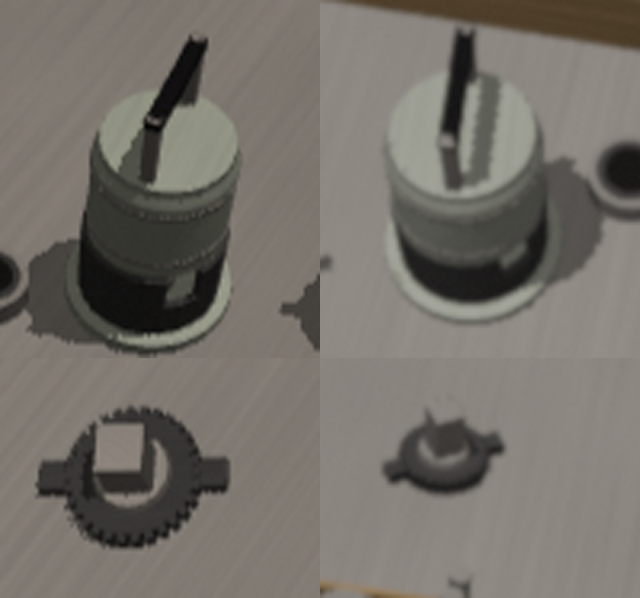

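The crops confirm it: the bare canister sits on the dark drum, with a slot visible at about (182,288) in the left crop and (515,255) in the right. The hub ears are at (40,478)/(228,475) in the lower left crop. Next I'll get the axes of both.

```bash
cat >> h.py <<'E'
def ang(v): return np.degrees(np.arctan2(v[1],v[0]))
def go(x,y,z,a,st=None):
    """print shift in tool axes (cm) and yaw (deg) to TCP x,y,z with tool-x heading a deg"""
    from bench import sensors; from scipy.spatial.transform import Rotation as Ro
    s=sensors.read_state();R=Ro.from_rotvec(s["eef_rot"]).as_matrix()
    h=ang(R[:2,0]);d=R.T@(np.array([x,y,z])-s["position"])*100
    print("t",round(s["clock"],2),"pos",s["position"].round(4),"heading",round(h,2),"zax",R[:,2].round(4),"q",s["qpos"].round(2),"F",s["ft_force"].round(1),"gap",round(s["finger_gap"]*94,1))
    print("-> shift",d.round(2),"yaw",round((h-a+180)%360-180,2))
E
python3 - <<'E'
from h import *
S,D=load("scene0"),load("side0")
C=np.array([.484,.2325])
for c,uv in((S,(326.9,140.1)),(D,(251,284.8))):
    p=plane(c,uv,.058);print("slot",p,np.hypot(*(p[:2]-C)),ang(p[:2]-C))
    o,d=ray(c,uv);dd=d[:2];A=dd@dd;B=2*dd@(o[:2]-C);Q=(o[:2]-C)@(o[:2]-C)-.052**2
    t=(-B-np.sqrt(max(B*B-4*A*Q,0)))/2/A;p=o+t*d;print(" cyl",p,ang(p[:2]-C))
fS=lambda x,y:(145+x/3.2,275+(y-358)/3.195)
fD=lambda x,y:(245+(x-320)/3.2,95+(y-358)/3.195)
for c,f,l,r in((S,fS,(38,478),(228,475)),(D,fD,(385,470),(502,443))):
    a,b=[plane(c,f(*p),.010) for p in(l,r)];print("hub",(a+b)/2,np.linalg.norm(b-a),ang(b-a))
print("stub",[plane(S,fS(*p),.066).round(4) for p in((95,422),(142,422),(147,468),(95,473))], plane(D,fD(445,430),.066))
print("drum2",plane(S,np.array((518,50))*.64,.0))
go(.483,.2325,.27,100)
E
```

```text
slot [0.52497393 0.19832567 0.058     ] 0.05335492775207707 -39.82981360415328
 cyl [0.52442691 0.19979427 0.05600123] -38.97316469204337
slot [0.44378899 0.25963173 0.058     ] 0.048508311117687435 145.99113451658144
 cyl [0.44248421 0.26381197 0.06704537] 142.97572801613046
hub [ 0.48308375 -0.27251974  0.01      ] 0.11369343539836706 33.508271794747635
hub [ 0.47906242 -0.26699062  0.01      ] 0.11151147563897243 -149.35596361837983
stub [array([ 0.4628, -0.2674,  0.066 ]), array([ 0.4854, -0.253 ,  0.066 ]), array([ 0.504 , -0.2725,  0.066 ]), array([ 0.4811, -0.2905,  0.066 ])] [ 0.47476074 -0.24207326  0.066     ]
drum2 [0.3358304  0.58569328 0.        ]
t 0.15 pos [ 0.2341 -0.4975  0.205 ] heading 25.2 zax [-3.e-04  8.e-04 -1.e+00] q [-1.2   0.3   1.52 -0.    1.32 -0.07] F [ 0.5 -0.3  0.4] gap 93.9
-> shift [ 53.6  -55.46  -6.45] yaw -74.8
```

Call:
servo_tool:
  motion:
    - [4,-4,-6.5,-10,6]
    - [9,-9,-6.5,-20,6]
    - [13,-13,-6.5,-30,6]
    - [17,-17.5,-6.5,-40,6]
    - [21,-22,-6.5,-50,6]

```text
clock: 0.78
position: [0.3264, -0.2211, 0.2702]
eef_rot: [-2.483, -1.923, -0.001]
ft_force: [1.4, 0.3, -0.0]
finger_gap: 0.642
```

```bash
python3 -c "
from h import *
go(.483,.2325,.27,100)"
```

```text
t 0.78 pos [ 0.3264 -0.2211  0.2702] heading 75.5 zax [-1.e-04  8.e-04 -1.e+00] q [-0.69 -0.11  1.82  0.    1.43 -0.44] F [ 1.4  0.3 -0. ] gap 60.3
-> shift [47.83  3.81  0.05] yaw -24.5
```

Call:
servo_tool:
  motion:
    - [5.5,0.5,0,-5,6]
    - [11,1,0,-10,6]
    - [17,1.5,0,-15,6]
    - [23,2,0,-20,6]
    - [28,2.3,0,-24.5,6]

```text
clock: 1.4
position: [0.419, 0.0464, 0.2704]
eef_rot: [-2.015, -2.41, -0.001]
ft_force: [1.0, -1.1, -0.2]
finger_gap: 0.637
```

```bash
python3 -c "
from h import *
go(.483,.2325,.27,100)"
```

```text
t 1.4 pos [0.419  0.0464 0.2704] heading 100.21 zax [ 2.e-04  6.e-04 -1.e+00] q [ 0.02 -0.04  1.75  0.    1.43 -0.16] F [ 1.  -1.1 -0.2] gap 59.9
-> shift [17.18  9.6   0.05] yaw 0.21
```

Call:
servo_tool:
  motion:
    - [5,3,0,0,6]
    - [9.5,5.5,0,0,6]
    - [13.5,7.5,0,0.2,6]
    - [17.2,9.6,0,0.2,6]
    - [17.2,9.6,0,0.2,6]

```text
clock: 2.02
position: [0.483, 0.2346, 0.2695]
eef_rot: [-2.015, -2.408, 0.001]
ft_force: [-0.3, -0.5, -0.2]
finger_gap: 0.639
```

```bash
python3 - <<'E'
from h import *
go(.483,.2325,.188,100)
w=snap("wrist","w1");s=snap("side","d1")
cv2.imwrite("pics/v1.png",np.hstack([crop(w,0,0,512,384,.78),crop(s,160,160,171,128,2.34)])[:299])
b=[(.475,.277,.212),(.491,.188,.212)];print(proj(w,b)*.78)
E
```

```text
t 2.02 pos [0.483  0.2346 0.2695] heading 100.16 zax [-1.3e-03  3.0e-04 -1.0e+00] q [0.38 0.23 1.46 0.   1.45 0.21] F [-0.3 -0.5 -0.2] gap 60.0
-> shift [-0.21 -0.02  8.15] yaw 0.16
[[201.14894173 120.17524718]
 [201.0964337  204.95458179]]
```

View pics/v1.png

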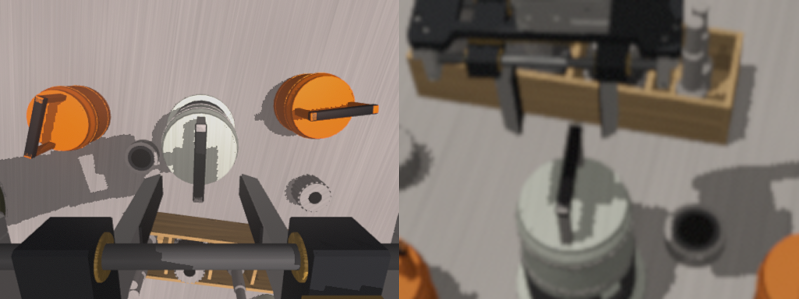

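The wrist view shows the bar running vertically from (201,122) to (199,202), midway between the fingers, as predicted. I'll descend.

Call:
servo_tool:
  motion:
    - [-0.2,0,3,0,6]
    - [-0.2,0,5.5,0,6]
    - [-0.2,0,7.3,0,6]
    - [-0.2,0,8.1,0,6]
    - [-0.2,0,8.1,0,6]

```text
clock: 2.75
position: [0.483, 0.23, 0.1893]
eef_rot: [-2.019, -2.406, 0.001]
ft_force: [0.8, -0.0, 0.6]
finger_gap: 0.641
```

Call:
servo_tool:
  motion:
    - [0,0,0,0,3]
    - [0,0,0,0,1.5]
    - [0,0,0,0,0.6]
    - [0,0,0,0,0.6]
    - [0,0,0,0,0.6]
  newtons: 40

```text
clock: 3.38
position: [0.483, 0.23, 0.1893]
eef_rot: [-2.019, -2.406, 0.001]
ft_force: [-3.0, -1.0, 1.7]
finger_gap: 0.142
```

Call:
servo_tool:
  motion:
    - [0,0,0,0,0]
    - [0,0,0,0,0]

```text
clock: 3.62
position: [0.4829, 0.2299, 0.1892]
eef_rot: [-2.019, -2.406, 0.001]
ft_force: [-1.2, -1.8, -0.7]
finger_gap: 0.122
```

```bash
python3 -c "
from h import *
go(.483,.2325,.188,100)"
```

```text
t 3.62 pos [0.4829 0.2299 0.1892] heading 100.0 zax [-1.2e-03 -1.0e-04 -1.0e+00] q [0.38 0.28 1.58 0.   1.28 0.2 ] F [-1.2 -1.8 -0.7] gap 11.4
-> shift [0.25 0.06 0.12] yaw -0.0
```

Call:
servo_tool:
  motion:
    - [0,0,-0.7,0,0]
    - [0,0,-2,0,0]
    - [0,0,-3.5,0,0]
    - [0,0,-4.5,0,0]
    - [0,0,-4.5,0,0]

```text
clock: 4.25
position: [0.4832, 0.2301, 0.2352]
eef_rot: [-2.019, -2.407, -0.001]
ft_force: [0.2, -0.3, -6.4]
finger_gap: 0.124
```

Call:
servo_tool:
  motion:
    - [2,0,0,0,0]
    - [5,0,0,0,0]
    - [8.5,0,0,0,0]
    - [12,0,0,0,0]
    - [15,0,0,0,0]

```text
clock: 4.88
position: [0.4561, 0.3799, 0.2345]
eef_rot: [-2.018, -2.407, 0.0]
ft_force: [0.7, -0.3, -6.0]
finger_gap: 0.119
```

Call:
servo_tool:
  motion:
    - [2,0,0.5,0,0]
    - [3.2,0,2,0,0]
    - [3.2,0,4,0,0]
    - [3.2,0,6,0,0]
    - [3.2,0,7,0,0]

```text
clock: 5.5
position: [0.4501, 0.4108, 0.1624]
eef_rot: [-2.018, -2.406, 0.005]
ft_force: [-0.4, 0.3, -6.2]
finger_gap: 0.121
```

```bash
python3 - <<'E'
from h import *
go(.453,.41,.1172,100)
w=snap("side","d2");v=snap("scene","s2")
cv2.imwrite("pics/v2.png",np.hstack([crop(w,130,100,256,256,1.5),crop(v,200,0,256,256,1.5)]))
E
```

```text
t 5.5 pos [0.4501 0.4108 0.1624] heading 100.02 zax [-0.0026 -0.0016 -1.    ] q [0.68 0.47 1.39 0.   1.29 0.5 ] F [-0.4  0.3 -6.2] gap 11.4
-> shift [-0.12  0.28  4.52] yaw 0.02
```

View pics/v2.png

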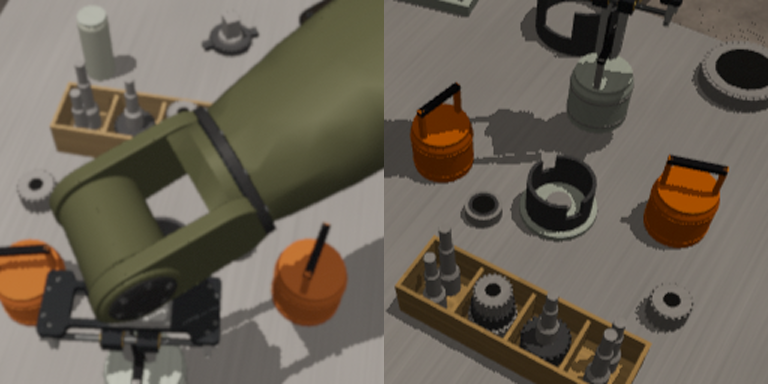

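The left image (side) shows the arm over the drum. The right (scene) shows the canister hanging upright at (600,90) over bare bench, with the drum open and its slots visible at (550,158) and (572,215). I'll lower it gently.

Call:
servo_tool:
  motion:
    - [0,0,1.3,0,0]
    - [0,0,2.6,0,0]
    - [0,0,3.5,0,0]
    - [0,0,4,0,0]
    - [0,0,4.1,0,0]

```text
clock: 6.22
position: [0.4501, 0.4108, 0.1219]
eef_rot: [-2.018, -2.406, 0.004]
ft_force: [-0.1, -0.4, -7.2]
finger_gap: 0.124
```

Call:
servo_tool:
  motion:
    - [0,0,0.05,0,0]
    - [0,0,0.1,0,0]
    - [0,0,0.15,0,0]

```text
clock: 6.6
position: [0.4502, 0.4109, 0.1205]
eef_rot: [-2.018, -2.406, 0.004]
ft_force: [0.1, -0.5, -5.8]
finger_gap: 0.123
```

Call:
servo_tool:
  motion:
    - [0,0,0.05,0,0]
    - [0,0,0.1,0,0]
    - [0,0,0.15,0,0]
    - [0,0,0.2,0,0]

```text
clock: 7.1
position: [0.4502, 0.4109, 0.1185]
eef_rot: [-2.018, -2.406, 0.004]
ft_force: [-0.2, 1.3, -6.4]
finger_gap: 0.125
```

Call:
servo_tool:
  motion:
    - [0,0,0.05,0,0]
    - [0,0,0.1,0,0]
    - [0,0,0.1,0,0]

```text
clock: 7.48
position: [0.4502, 0.4109, 0.1175]
eef_rot: [-2.018, -2.406, 0.004]
ft_force: [0.6, -0.1, -5.9]
finger_gap: 0.125
```

Call:
servo_tool:
  motion:
    - [0,0,0.05,0,0]
    - [0,0,0.1,0,0]
    - [0,0,0.1,0,0]

```text
clock: 7.85
position: [0.4504, 0.411, 0.1175]
eef_rot: [-2.018, -2.406, 0.002]
ft_force: [-2.5, -2.9, 5.6]
finger_gap: 0.121
```

Call:
servo_tool:
  motion:
    - [0,0,0,0,1.6]
    - [0,0,0,0,2.5]
    - [0,0,0,0,4]
    - [0,0,0,0,5]
    - [0,0,0,0,5]

```text
clock: 8.48
position: [0.4504, 0.411, 0.1175]
eef_rot: [-2.018, -2.407, 0.002]
ft_force: [-0.1, 0.9, -0.2]
finger_gap: 0.519
```

Call:
servo_tool:
  motion:
    - [0,0,-1.5,0,5]
    - [0,0,-4,0,5]
    - [0,0,-8,0,5]
    - [0,0,-13,0,5]
    - [0,0,-15.5,0,5]

```text
clock: 9.1
position: [0.4509, 0.4113, 0.2767]
eef_rot: [2.019, 2.407, 0.005]
ft_force: [0.2, 0.1, -0.5]
finger_gap: 0.531
```

```bash
python3 - <<'E'
from h import *
go(.482,-.27,.27,32)
go(.482,-.27,.27,122)
v=snap("scene","s3")
cv2.imwrite("pics/v3.png",np.hstack([crop(v,250,0,200,160,4)]))
E
```

```text
t 9.1 pos [0.4509 0.4113 0.2767] heading 100.03 zax [ 0.0022  0.0024 -1.    ] q [0.68 0.4  1.23 0.   1.51 0.5 ] F [ 0.2  0.1 -0.5] gap 49.9
-> shift [-67.64  -8.8    0.52] yaw 68.03
t 9.1 pos [0.4509 0.4113 0.2767] heading 100.03 zax [ 0.0022  0.0024 -1.    ] q [0.68 0.4  1.23 0.   1.51 0.5 ] F [ 0.2  0.1 -0.5] gap 49.9
-> shift [-67.64  -8.8    0.52] yaw -21.97
```

View pics/v3.png

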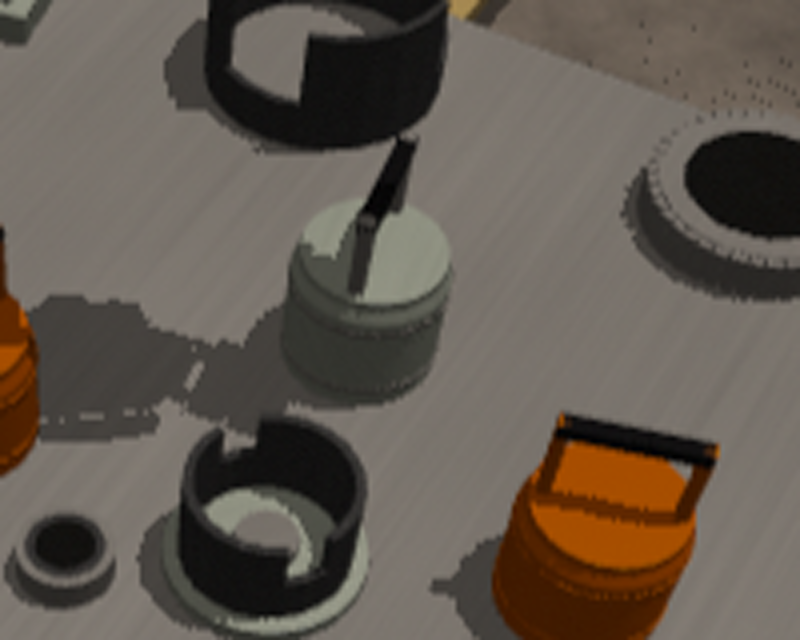

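The canister stands upright and free on the bench at (365,300), and the drum is open with slots at (240,440) and (305,562). On the way back I'll take a wrist view above the drum to measure it.

Call:
servo_tool:
  motion:
    - [-4,0,-1,0,9]
    - [-8.5,0,-1,0,9]
    - [-13,0,-1,0,9]
    - [-17,0,-1,0,9]
    - [-17,0,-1,0,9]

```text
clock: 9.78
position: [0.4812, 0.2423, 0.2891]
eef_rot: [2.021, 2.403, 0.01]
ft_force: [0.3, 0.9, 0.5]
finger_gap: 0.956
```

```bash
python3 - <<'E'
from h import *
go(.482,-.27,.27,32)
w=snap("wrist","w4");print(proj(w,[.483,.2325,.072]))
cv2.imwrite("pics/v4.png",crop(w,160,80,200,150,4))
E
```

```text
t 9.78 pos [0.4812 0.2423 0.2891] heading 99.86 zax [ 0.0052  0.0043 -1.    ] q [0.4  0.22 1.43 0.   1.49 0.23] F [0.3 0.9 0.5] gap 89.8
-> shift [-50.49  -8.7    1.69] yaw 67.86
[[256.86893039 176.32363046]]
```

View pics/v4.png

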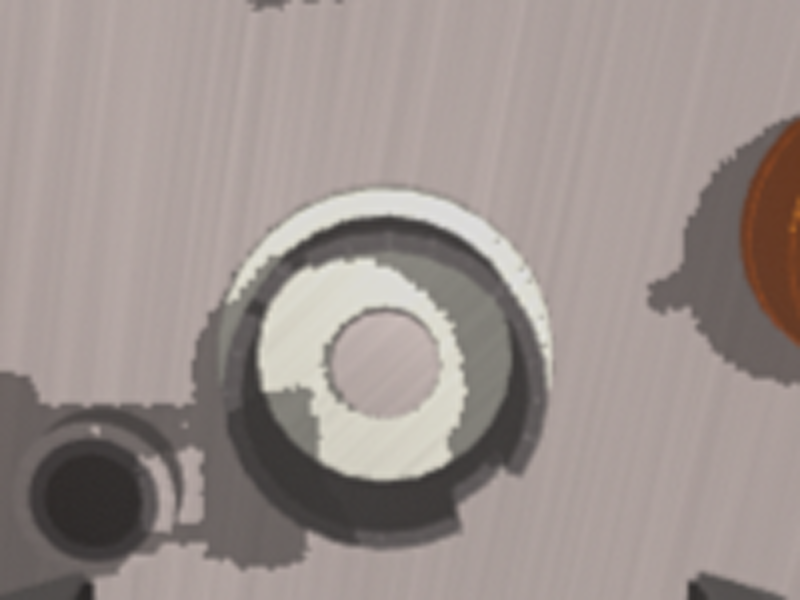

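The wrist view shows the drum mouth centred at about (386,390). The near slot lies between (462,528) and (520,474), the far slot around (262,280).

```bash
python3 - <<'E'
from h import *
w=load("w4");f=lambda x,y:plane(w,(160+x/4,80+y/4),.072)
L,R,T,B=f(226,390),f(547,390),f(386,233),f(385,548)
print("LR",(L+R)/2,np.linalg.norm(L-R),"TB",(T+B)/2,np.linalg.norm(T-B))
a,b=f(462,528),f(520,474);C=(.4835,.2325)
C=((L+R)/2+(T+B)/2)[:2]/2
print(np.linalg.norm(a-b),[np.hypot(*(p[:2]-C)) for p in(a,b)],ang(a[:2]-C),ang(b[:2]-C))
# refine drum pose: overlay model in all views by least squares on hand points in scene view s3 crop (250,0,x4)
s=load("s3");g=lambda x,y:plane(s,(250+x/4,y/4),.072)
l,r,t,bt=g(181,508),g(367,490),g(275,415),g(270,578)
print("scene",l,r,np.linalg.norm(l-r),(l+r)/2)
p=g(240,432);q=g(305,575);print(ang(p[:2]-C),ang(q[:2]-C))
E
```

```text
LR [0.4829961  0.23093183 0.072     ] 0.10289727249680891 TB [0.48296808 0.2289573  0.072     ] 0.10364450125300126
0.026357101186704996 [np.float64(0.052242860213323715), np.float64(0.051526824751579776)] -51.40722777745133 -21.989396419547873
scene [0.45114268 0.18244632 0.072     ] [0.53320852 0.24973716 0.072     ] 0.10612661577795157 [0.4921756  0.21609174 0.072     ]
149.20178968849106 -46.16193166838712
```

Call:
servo_tool:
  motion:
    - [-5,-1,0.5,9,9]
    - [-10,-2,1,18,9]
    - [-16,-3,1,27,9]
    - [-22,-4,1,36,9]
    - [-28,-5,1,45,9]

```text
clock: 10.45
position: [0.48, -0.0417, 0.278]
eef_rot: [-2.789, -1.443, -0.011]
ft_force: [1.5, 0.4, -0.4]
finger_gap: 0.961
```

```bash
python3 -c "
from h import *
go(.482,-.27,.24,32)"
```

```text
t 10.45 pos [ 0.48   -0.0417  0.278 ] heading 54.71 zax [ 0.0055  0.0047 -1.    ] q [-0.17  0.09  1.6   0.01  1.44  0.45] F [ 1.5  0.4 -0.4] gap 90.3
-> shift [-18.55  13.34   3.69] yaw 22.71
```

Call:
servo_tool:
  motion:
    - [-4.5,3.5,0.5,7,9]
    - [-9.5,7,1,14,9]
    - [-14.5,10.5,2,20,9]
    - [-18.5,13.3,3,22.7,9]
    - [-18.5,13.3,3.5,22.7,9]

```text
clock: 11.08
position: [0.4819, -0.271, 0.2407]
eef_rot: [-3.017, -0.861, -0.009]
ft_force: [0.0, 0.9, -0.4]
finger_gap: 0.96
```

```bash
python3 - <<'E'
from h import *
go(.482,-.27,.030,32)
w=snap("wrist","w5");print(proj(w,[.482,-.27,.066]))
cv2.imwrite("pics/v5.png",crop(w,160,80,200,150,4))
E
```

```text
t 11.07 pos [ 0.4819 -0.271   0.2407] heading 31.85 zax [ 0.0042  0.0055 -1.    ] q [-0.58  0.28  1.46  0.01  1.4   0.43] F [ 0.   0.9 -0.4] gap 90.2
-> shift [-0.08 -0.03 21.07] yaw -0.15
[[257.87856414 174.88188381]]
```

View pics/v5.png

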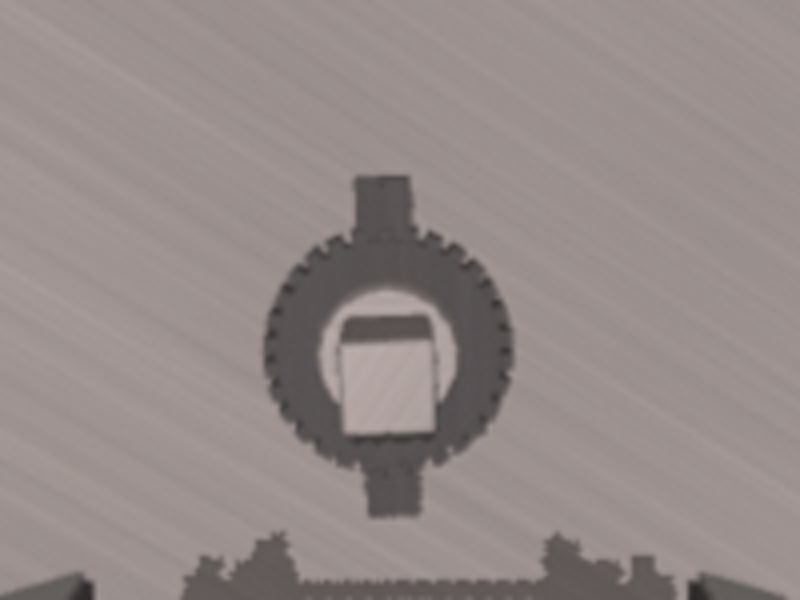

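The stub top is centred at (388,387). The ear ends are at (383,176) and (394,517), so the hub is turned about 2° from the tool.

```bash
python3 - <<'E'
from h import *
w=load("w5");f=lambda x,y,z:plane(w,(160+x/4,80+y/4),z)
st=f(388,387,.066);a,b=f(383,176,.016),f(394,517,.014)
print(st,(a+b)/2,np.linalg.norm(a-b),ang(a-b), ang(f(386.5,341,.066)-f(390,432.5,.066)))
h=ang(a-b);go(st[0],st[1],.030,h)
E
```

```text
[ 0.47961477 -0.27030158  0.066     ] [ 0.47951903 -0.27045958  0.015     ] 0.11285367748300594 33.693844802360644 34.01908314526545
t 11.12 pos [ 0.482  -0.2693  0.2405] heading 31.96 zax [ 0.004  0.006 -1.   ] q [-0.58  0.28  1.47  0.01  1.4   0.43] F [-0.1  0.9 -1.4] gap 89.9
-> shift [-3.900e-01  2.000e-02  2.104e+01] yaw -1.73
```

Call:
servo_tool:
  motion:
    - [-0.4,0,4,-1.7,9]
    - [-0.4,0,9,-1.7,9]
    - [-0.4,0,13.5,-1.7,8]
    - [-0.4,0,16,-1.7,7]
    - [-0.4,0,16,-1.7,6]

```text
clock: 11.75
position: [0.4793, -0.2686, 0.0795]
eef_rot: [-3.0, -0.911, -0.006]
ft_force: [-0.0, 0.0, 0.2]
finger_gap: 0.674
```

```bash
python3 -c "
from h import *
go(.4796,-.2703,.030,33.8)"
```

```text
t 11.75 pos [ 0.4793 -0.2686  0.0795] heading 33.79 zax [ 0.0018  0.0076 -1.    ] q [-0.58  0.44  1.65  0.01  1.06  0.4 ] F [-0.   0.   0.2] gap 63.4
-> shift [-0.1   0.19  4.95] yaw -0.01
```

Call:
servo_tool:
  motion:
    - [-0.1,0.2,2,0,5.5]
    - [-0.1,0.2,3.7,0,5]
    - [-0.1,0.2,4.7,0,5]
    - [-0.1,0.2,5,0,5]
    - [-0.1,0.2,5,0,5]

```text
clock: 12.38
position: [0.4799, -0.2704, 0.0298]
eef_rot: [-3.0, -0.911, -0.007]
ft_force: [0.5, -0.4, 0.3]
finger_gap: 0.532
```

Call:
servo_tool:
  motion:
    - [0,0,0,0,4]
    - [0,0,0,0,3.2]
    - [0,0,0,0,2.6]
    - [0,0,0,0,2.2]
    - [0,0,0,0,2]
  newtons: 45

```text
clock: 13.0
position: [0.48, -0.2706, 0.0301]
eef_rot: [-3.0, -0.911, -0.007]
ft_force: [-0.9, 0.4, 4.4]
finger_gap: 0.297
```

```bash
python3 -c "
from h import *
go(.4796,-.2703,.030,33.8)"
```

```text
t 13.0 pos [ 0.48   -0.2706  0.0301] heading 33.79 zax [ 0.0025  0.0071 -1.    ] q [-0.58  0.51  1.67  0.01  0.96  0.39] F [-0.9  0.4  4.4] gap 27.9
-> shift [-0.02 -0.05  0.01] yaw -0.01
```

Call:
servo_tool:
  motion:
    - [0,0,-0.8,0,0]
    - [0,0,-3,0,0]
    - [0,0,-6.5,0,0]
    - [0,0,-10.5,0,0]
    - [0,0,-14.5,0,0]

```text
clock: 13.62
position: [0.4793, -0.2714, 0.1764]
eef_rot: [-3.0, -0.911, -0.006]
ft_force: [1.0, -0.8, -2.7]
finger_gap: 0.296
```

Call:
servo_tool:
  motion:
    - [0,0,-4,0,0]
    - [0,0,-7,0,0]
    - [0,0,-7.5,0,0]

```text
clock: 14.0
position: [0.4794, -0.2721, 0.253]
eef_rot: [-3.001, -0.912, -0.009]
ft_force: [0.5, 0.2, -3.2]
finger_gap: 0.295
```

```bash
python3 -c "
from h import *
go(.483,.230,.245,143)"
```

```text
t 14.0 pos [ 0.4794 -0.2721  0.253 ] heading 33.8 zax [ 0.0042  0.0062 -1.    ] q [-0.59  0.27  1.45  0.01  1.42  0.39] F [ 0.5  0.2 -3.2] gap 27.7
-> shift [ 28.22 -41.52   1.11] yaw -109.2
```

Call:
servo_tool:
  motion:
    - [1.5,-2.2,0,-6,0]
    - [4,-6,0.1,-16,0]
    - [7,-10.2,0.2,-26,0]
    - [9.8,-14.4,0.2,-36,0]
    - [12.5,-18.5,0.3,-46,0]

```text
clock: 14.62
position: [0.4797, -0.0471, 0.25]
eef_rot: [-2.402, -2.02, -0.009]
ft_force: [0.7, 0.7, -3.5]
finger_gap: 0.297
```

```bash
python3 -c "
from h import *
go(.483,.230,.245,143)"
```

```text
t 14.62 pos [ 0.4797 -0.0471  0.25  ] heading 80.13 zax [ 0.0022  0.0066 -1.    ] q [-0.18  0.11  1.64  0.01  1.39 -0.01] F [ 0.7  0.7 -3.5] gap 27.9
-> shift [27.35 -4.42  0.68] yaw -62.87
```

Call:
servo_tool:
  motion:
    - [5,-0.8,0.1,-10,0]
    - [10,-1.6,0.2,-20,0]
    - [15,-2.4,0.3,-30,0]
    - [20,-3.2,0.3,-40,0]
    - [24,-3.9,0.3,-50,0]

```text
clock: 15.25
position: [0.4816, 0.1978, 0.2469]
eef_rot: [-1.314, -2.851, -0.008]
ft_force: [0.6, -0.1, -2.3]
finger_gap: 0.293
```

```bash
python3 -c "
from h import *
go(.483,.230,.2,143)"
```

```text
t 15.25 pos [0.4816 0.1978 0.2469] heading 130.5 zax [-2.0e-04  5.9e-03 -1.0e+00] q [ 0.32  0.2   1.55  0.01  1.39 -0.39] F [ 0.6 -0.1 -2.3] gap 27.5
-> shift [2.33 2.18 4.71] yaw -12.5
```

Call:
servo_tool:
  motion:
    - [0.8,0.8,1.5,-6,0]
    - [1.8,1.7,4,-12.5,0]
    - [2.3,2.2,7,-12.5,0]
    - [2.3,2.2,9,-12.5,0]
    - [2.3,2.2,9.5,-12.5,0]

```text
clock: 15.88
position: [0.4822, 0.2298, 0.1498]
eef_rot: [-0.995, -2.974, -0.005]
ft_force: [-0.5, 0.5, -2.3]
finger_gap: 0.293
```

```bash
python3 - <<'E'
from h import *
go(.483,.230,.112,143)
w=snap("wrist","w6");s=snap("scene","s6")
cv2.imwrite("pics/v6.png",np.hstack([crop(w,160,80,200,200,2),crop(s,280,90,80,80,5)]))
E
```

```text
t 15.88 pos [0.4822 0.2298 0.1498] heading 143.01 zax [-0.004   0.0044 -1.    ] q [ 0.37  0.32  1.63  0.01  1.19 -0.55] F [-0.5  0.5 -2.3] gap 27.5
-> shift [-0.07  0.06  3.78] yaw 0.01
```

View pics/v6.png

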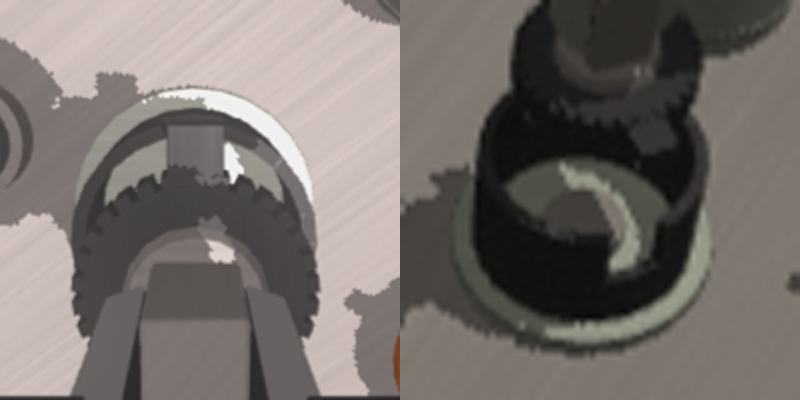

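In the left (wrist) image the ear is at (195,125), over the far side of the drum. In the right (scene) image the near ear at (655,130) heads for the near slot at (635,265). I'll refine the drum pose by edge fitting on the unobstructed images.

```bash
cat > fit.py <<'E'
from h import *
from scipy.optimize import minimize
def G(c):
    g=cv2.GaussianBlur(cv2.cvtColor(c[0],cv2.COLOR_RGB2GRAY).astype(np.float32),(0,0),1.0)
    return np.hypot(cv2.Sobel(g,5,1,0),cv2.Sobel(g,5,0,1))
def smp(g,p): return np.minimum(cv2.remap(g,p[None].astype(np.float32),None,1)[0],120).mean()
th=np.linspace(0,2*np.pi,240,endpoint=False)
def rimpts(x,y,a):
    P=[]
    for R in(.052,.046):
        h=np.arcsin(.0135/R);t=th[np.abs(np.sin(th))>np.sin(h)+.02]
        P.append(np.c_[R*np.cos(t),R*np.sin(t),0*t+.072])
        for sx in(1,-1):
            for sy in(1,-1): P.append(np.array([[sx*np.sqrt(R*R-.0135**2),sy*.0135,z] for z in np.linspace(.046,.072,8)]))
    for sx in(1,-1):
        for sy in(1,-1): P.append(np.array([[sx*q,sy*.0135,.072] for q in np.linspace(.044,.0502,8)]))
    P=np.vstack(P);c,s=np.cos(a),np.sin(a)
    return np.c_[x+c*P[:,0]-s*P[:,1],y+s*P[:,0]+c*P[:,1],P[:,2]]
def fit(cs,x0):
    gs=[G(c) for c in cs]
    f=lambda v:-sum(smp(g,proj(c,rimpts(v[0]*.01,v[1]*.01,v[2]*.1))) for g,c in zip(gs,cs))
    best=min((minimize(f,[x0[0]*100+i,x0[1]*100+j,np.radians(x0[2]+k)*10],method="Nelder-Mead") for i in(-.3,0,.3) for j in(-.3,0,.3) for k in(-3,0,3)),key=lambda r:r.fun)
    v=best.x;return v[0]/100,v[1]/100,np.degrees(v[2]/10),-best.fun
E
python3 - <<'E'
from fit import *
w,s=load("w4"),load("s3")
for c in([w],[s],[w,s]): print(np.round(fit(c,(.483,.230,-37)),4))
E
```

```text
[  0.4826   0.2293 -37.3856  82.124 ]
[  0.4842   0.2282 -36.0839 105.7689]
[  0.483    0.2291 -35.5397 186.5952]
```

Call:
servo_tool:
  motion:
    - [0,0.1,1,0,0]
    - [0,0.1,2,0,0]
    - [0,0.1,2.3,0,0]
    - [0,0.1,2.5,0,0]
    - [0,0.1,2.5,0,0]

```text
clock: 16.6
position: [0.4836, 0.2309, 0.1265]
eef_rot: [-0.996, -2.976, -0.007]
ft_force: [-0.2, -0.0, -2.4]
finger_gap: 0.294
```

```bash
python3 -c "
from h import *
go(.483,.2292,.1125,143.6)"
```

```text
t 16.6 pos [0.4836 0.2309 0.1265] heading 142.99 zax [-0.0015  0.0054 -1.    ] q [ 0.37  0.35  1.65  0.01  1.14 -0.55] F [-0.2 -0.  -2.4] gap 27.6
-> shift [-0.06 -0.18  1.4 ] yaw -0.61
```

Call:
servo_tool:
  motion:
    - [0,-0.1,0.4,-0.3,0]
    - [-0.1,-0.2,0.8,-0.6,0]
    - [-0.1,-0.2,1.2,-0.6,0]
    - [-0.1,-0.2,1.4,-0.6,0]
    - [-0.1,-0.2,1.4,-0.6,0]

```text
clock: 17.23
position: [0.4832, 0.2288, 0.1124]
eef_rot: [-0.98, -2.981, -0.007]
ft_force: [0.4, 0.2, -1.4]
finger_gap: 0.295
```

```bash
python3 - <<'E'
from fit import *
go(.483,.2292,.1125,143.6)
s=snap("scene","s7");d=snap("side","d7");w=snap("wrist","w7")
def draw(c,x,y,n,k):
    i=crop(c,x,y,n,n,k).copy()
    def pl(P,col):
        for p in (proj(c,P)-[x,y]+.5)*k-.5: cv2.circle(i,tuple(int(v) for v in p.round()),0,col,-1)
    a=np.radians(-36.3);C=np.array([.483,.2291]);u=np.array([np.cos(a),np.sin(a)]);v=np.array([-u[1],u[0]])
    pl(rimpts(*C,a),(0,255,0))
    a=np.radians(143.6);u=np.array([np.cos(a),np.sin(a)]);v=np.array([-u[1],u[0]]);T=np.array([.483,.2292])
    E=np.array([[*(T+sx*u*q+sy*v*.009),z] for sx in(1,-1) for sy in(1,-1) for q in np.linspace(.04,.056,20) for z in(.0825,.0985)])
    E2=np.array([[*(T+sx*u*.056+v*q),z] for sx in(1,-1) for q in np.linspace(-.009,.009,20) for z in(.0825,.0985)])
    pl(np.vstack([E,E2]),(0,0,255));return i
cv2.imwrite("pics/v7.png",np.hstack([draw(s,270,90,100,4),draw(w,185,110,130,3)[:390].repeat(1,0) if 0 else cv2.resize(draw(w,185,120,130,4),(400,400))]))
E
```

```text
t 17.23 pos [0.4832 0.2288 0.1124] heading 143.59 zax [-0.0017  0.0053 -1.    ] q [ 0.37  0.36  1.67  0.01  1.11 -0.57] F [ 0.4  0.2 -1.4] gap 27.8
-> shift [ 0.04  0.02 -0.01] yaw -0.01
```

View pics/v7.png

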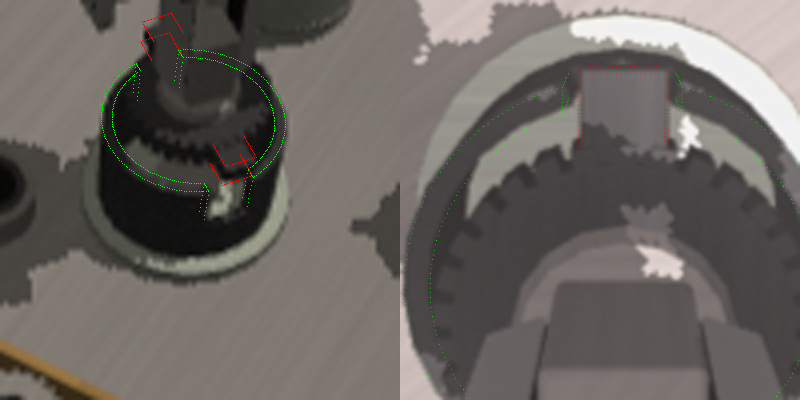

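The overlays match: the ear outline (red) sits on the real ear in both views, at (235,160) on the left and (625,110) on the right. It is centred between the slot edges (green). I'll hold briefly, then hand in.

Call:
servo_tool:
  motion:
    - [0,0,0,0,0]
    - [0,0,0,0,0]
    - [0,0,0,0,0]

```text
clock: 17.75
position: [0.4833, 0.2288, 0.1126]
eef_rot: [-0.98, -2.982, -0.008]
ft_force: [-0.4, 0.9, -2.7]
finger_gap: 0.297
```

```bash
python3 - <<'E'
from h import *
from bench import sensors,r
go(.483,.2292,.1125,143.6); print(abs(sensors.read_state()["joint_velocities"]).max())
r.sign_off()
E
```

```text
t 17.75 pos [0.4833 0.2288 0.1126] heading 143.6 zax [-0.0013  0.0055 -1.    ] q [ 0.37  0.36  1.67  0.01  1.11 -0.57] F [-0.4  0.9 -2.7] gap 27.9
-> shift [0.04 0.01 0.01] yaw -0.0
0.001627613906533483
the job is handed in; nothing more can be done
```

I lifted the bare-metal canister off the drum by its handle and set it upright on the bench, about 18 cm beyond the drum. I then carried the hub over the rack, with its underside about 22 cm up against shaft tops of 16 cm at most. The job was handed in at 17.8 s of the 61 s allowed, with the hub still held above the drum.

**Last checks**
- **Canister:** the picture after release showed it upright and free on the bench. On touchdown the force swung from about -6 N to about +5.6 N vertically.
- **Height and centring:** by the tool pose, the hub's underside is about 10 mm above the rim. It is within about 1 mm of the fitted drum centre.
- **Ears:** they are at 143.6°, against a slot axis of -36.3° (the same line, 180° on). In the last pictures the drawn ear outlines lay on the real ears and between the slot edges.
- **Hold:** the arm was at rest with a joint speed of 0.002 rad/s, and the stub was gripped at 27.9 mm. The force reading was close to the hub's weight, so it shows no contact.

**What disagreed**
- **Drum fits:** the separate fits differed by up to 2 mm in position, and from -35.5° to -37.4° in angle. I used values in between.
- **Tilt:** the tool leans about 0.3°, which I left uncorrected.
- **Far slot:** the rear ear and far slot were partly hidden in the scene view, so I checked them only in the wrist view.

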